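Roll a lens tube home against its stop and close the keeper

TASK

Push the black lens tube by its side so that it rolls along the trough onto the yellow band and bears lightly, with about 5 N for a moment, against the white anvil of the adjustable stop; never grip or lift the tube, and do not push the anvil back, since its setting must be kept. Then slide the red keeper fully across behind the tube, leaving the tube lying against the anvil and the other things where they are.

Things in the scene. Friction and masses are not known exactly. Their poses are not given: they have to be found in the camera images.
- cradle: Fixed black cradle: plate 350x130x12 mm with a straight trough on top. Origin on the table under it; x along the trough, the way the tube rolls; y across it, to the keeper's side; z up. In mm: trough floor z=12, from x=-182; steel side fences, inner faces y=-53 and 53, tops z=20; end wall x=-190 to -182, top z=28.
- band_mid (a point): Middle of the yellow band on the trough floor, at cradle x=58, y=0, z=12 mm; the band runs from x=25 to 91 mm. A tube at the anvil has its axis at cradle x=52 to 64 mm.
- stop_block (a point): Top middle of the stop's fixed black block, cradle x=123, z=54 mm (22 mm long in x). Before it, on a spindle, the white anvil plate: 8 mm thick, 70 wide (y, centred), z=17 to 51. Its face to the tube is at cradle x=80 plus or minus 6 mm, set anew each time and not reported: find it by feel or eye. The spindle slips back if pushed with over about 15 N.
- lens_tube: Loose black tube with brass and steel bands: cylinder 44 mm in diameter, 100 long, 0.2 to 0.37 kg. Origin at its centre; y along its axis, x and z turn as it rolls. Lies across the trough, 3 mm play to each fence, axis 34 mm above the table, at first at cradle x=-100 to -30 mm. Hard shell, friction about 0.5. Rolls with under 1 N; let go at 50 mm/s it rolls on some 5 mm.
- tube_center (a point): The centre of the lens tube, on its axis, half-way along and half-way up.
- keeper (a joint): Travel of the red keeper, m: 0 withdrawn (starts 0 to 0.004), 0.045 fully across at its end stop. Slides towards cradle -y against about 2 N of friction, stays where left. Its tongue (cradle x=16 to 26, z=21 to 31 mm) then reaches over the fence into the trough, 4 mm or more behind a tube at the anvil; withdrawn it is outside the fence.
- keeper_tab (a point): In the keeper's upright red push tab, 8 mm under its top: cradle x=21, z=51 mm; y=116 withdrawn, 71 across. Tab 26 mm wide (cradle x), 10 thick (y), z=23 to 59 mm. Push its outer (+y) face. Below it a guide plate 12 mm high reaches to y=135 mm, with steel cheeks to z=22.

How it is judged:
On the way, in this order (a step that is already met when the one before it is completed fails the run):
1. the lens tube bears on the anvil with 2 to 12 N, square across the trough, for 0.2 s (contact force between lens_tube and anvil_c0 between 2 and 12 N and angle between the y axis of lens_tube and the y axis of cradle, either way round below 0.12 rad), for 0.2 s.
2. the keeper is fully across behind the tube, the tube at the anvil (value of joint keeper above 0.04 m and horizontal distance between tube_center and anvil_c0 below 0.0285 m and angle between the y axis of lens_tube and the y axis of cradle, either way round below 0.12 rad and z of tube_center in the frame of cradle between 0.03 and 0.037 m), for 0.2 s.
At the end, for the whole second after the job is handed in: The lens tube lies at rest in the trough, square across it (within 0.12 rad) and within 2.5 mm of touching the anvil, and the keeper is across by more than 40 of its 45 mm, with nothing touched by the robot (all of step 2 and linear speed of lens_tube below 0.01 m/s).
It fails at once if the tube is gripped or shoved: more than 20 N between fingers and tube (contact force between the fingers and lens_tube above 20 N).
It fails at once if the tube is lifted off the trough floor by more than 6 mm (z of tube_center in the frame of cradle above 0.04 m).
It fails at once if the anvil is pushed off its setting by more than 2 mm (distance of anvil_c0 from where it was at the start of the episode above 0.002 m).
It fails at once if a bystander is moved by more than 15 mm (distance of any of lens_mount, iris_mount, collar, hex_driver, spare_tube, parts_tray, jar from where it was at the start of the episode above 0.015 m).
It also fails if it takes over 59 s, if anything falls off the work surface, if the arm or the gripper's body presses on something with over 40 N, if the wrist force passes 120 N, or if a joint passes its speed limit or range.

ROBOT

A 6-joint arm with a two-finger parallel gripper is mounted at the origin on the work surface. World frame = base frame: x ahead of the robot, y to its left, z up, the work surface at z = 0. Lengths are in m, angles in rad, forces in N, time in s.
With the tool pointing down it reaches from about 0.25 to 0.725 m from the base axis. Payload 4 kg.
Tool frame: the origin (TCP) lies where the fingers leave the gripper's body, on its centre line; the fingertips stand 73 mm ahead of it and the grasp point (between the pads) lies 54 mm ahead of it; y points along the fingers, z is the direction in which the jaws open and shut, and the axes are right-handed (so a half turn about y gives the same grasp; the last joint's range is limited). The gripper opens to 85 mm and grips with 20 to 120 N. Pads are 22 mm wide; open, the fingers measure 114 mm over their backs; the gripper's body (76 mm by 85 mm) begins 54 mm behind the grasp point. The pads swing forward as they close: fully open they stand 13 mm farther back than shut.
Start: joints at [1.114, 0.241, 0.005, 1.335, 0, 1.571], TCP at [0.221, 0.449, 0.304] pointing down, gripper open.
Joint ranges: [-2.72, 2.72], [-1.05, 1.87], [-1.09, 1.28], [-1.99, 2.15], [-1.42, 1.44], [-3.14, 3.14]. Speed limits (rad/s): [2.79, 2.79, 3.14, 3.14, 3.14, 3.14].

INTERFACE

Orientations are given as a 3x3 rotation matrix whose columns are the frame's x, y, z axes.
In Python, from rig import ctrl gives the robot as it stands.
- The arm moves only by the shell command python3 -m inch 'ROWS' [FORCE]. ROWS is JSON, a list of rows, each an object with "travel": the shift along the tool's x, y, z as a fraction of full scale, a list of three; "delta_rot": the turn, a rotation vector about the tool's x, y, z as a fraction of full scale, a list of three; "gripper": the opening, from 0 (shut) to 1 (fully open). In form: [{"travel": [x, y, z], "delta_rot": [wx, wy, wz], "gripper": gripper}, ...]. A call has 1 to 8 rows; each row is the pose to reach, as a shift and turn from the pose commanded when the call began, along the tool's axes at that moment; what a row does not reach only later rows make up. Full scale, the value 1, is 1000 mm for a shift and 0.5 rad for a turn. A row lasts 1/12 s, in which the tool goes at most 41.7 mm and 7.16 degrees, less where a joint would pass 70% of its speed; a pose out of reach is approached as far as the arm can. A call with a number of a shift or a turn outside -1 to 1 is refused whole. A call with a gripper value outside its range is refused whole. The fingers move at their own pace and stop on an object; FORCE is the grip in N (left out, the last holds). Time passes only in rows, so rows that repeat a pose let the fingers close. It gives the time, the measured TCP pose, the force and the opening at its end, in the units of the state.
- ctrl.sense(): the state, without advancing time (a new reading comes with each control period).
- ctrl.camera(name): name is "side" or "top" or "wrist"; returns a dict with "image" (420x560x3 uint8, blue, green, red), "z_map" (420x560 float32, m along the optical axis (not along the pixel's ray), 0 where there is no reading), "mtx" (3x3 intrinsics, pixels), "xyz" and "orientation" of the camera in the world. Camera axes: x right, y up, looking along -z (the intrinsics and any distortion apply to the point x, -y, -z); pixel columns grow to the right and rows downward; lengths in m; the calibration is good to about 2 mm. A picture is of the moment at which its call begins.
- ctrl.close_job(): hands the job in, once; it reports no verdict.
The state is a dict: "time": time; "joint_pos": joint angles; "qvel": joint speeds; "joint_torque": joint torques, N m; "tcp_pos": TCP position; "ee_rot": TCP orientation; "contact_force": force on the tool from outside, world axes, zero at the start; "wrist_torque": the same for the moment, N m; "opening": finger opening in m.
Only numpy, scipy, OpenCV 4.12 (cv2) and the standard library are available. Lean on these libraries where they do the work, as an engineer would, in place of code of your own. Each camera call takes 0.05 s, during which the arm holds its last target. There are 200 camera calls.

## Working session

There is one attempt and no reset: what is moved stays moved. The work goes in short steps, Python scripts to look and compute and a shell command to move; the robot and the scene stay as the last step left them, time stands still between calls to the robot, and variables do not carry over. Pictures are saved under pics/ and viewed, about 8 in all and at most 12, crops included, and the job is handed in when it is done.

```bash
mkdir -p pics; ls; python3 - <<'E'
from rig import ctrl
import cv2
s=ctrl.sense()
for k,v in s.items(): print(k,v)
for n in("top","side"):
    c=ctrl.camera(n); cv2.imwrite(f"pics/{n}0.png",c["image"]); print(n,c["mtx"],c["xyz"],c["orientation"])
E
```

```text
pics
time 0.0
joint_pos [ 1.11402840e+00  2.41401453e-01  3.70902540e-03  1.33519678e+00
 -2.21339839e-05  1.57082726e+00]
qvel [ 0.00021136  0.00055725  0.00023506 -0.00205705 -0.00040326 -0.00078083]
joint_torque [-4.99056878e-04 -3.72318721e+01  2.52406937e+01  1.68929558e-02
  8.48265995e-05  1.74762067e-05]
tcp_pos [0.22031485 0.44830245 0.30301276]
ee_rot [[ 8.97469068e-01 -9.03200401e-04  4.41076475e-01]
 [-4.41077399e-01 -1.88808821e-03  8.97467082e-01]
 [ 2.21986651e-05 -9.99997810e-01 -2.09288205e-03]]
contact_force [-0.00884341 -0.60719111  0.08097005]
wrist_torque [-0.03489851 -0.01118899 -0.04879247]
opening 0.08546424214535457
top [[541.37554647   0.         278.0016495 ]
 [  0.         541.37554647 210.33124363]
 [  0.           0.           1.        ]] [0.46574851 0.05104523 0.88080661] [[ 0.02647303  0.99674794 -0.07610997]
 [-0.99954081  0.02527045 -0.01672055]
 [-0.01474284  0.07651766  0.99695922]]
side [[462.0114722    0.         272.78695694]
 [  0.         462.0114722  216.6517669 ]
 [  0.           0.           1.        ]] [ 0.32498092 -0.2981057   0.56313802] [[ 0.87966505  0.3615507  -0.308983  ]
 [-0.47555896  0.67653784 -0.56226349]
 [ 0.00575193  0.64154317  0.76706537]]
```

View pics/top0.png

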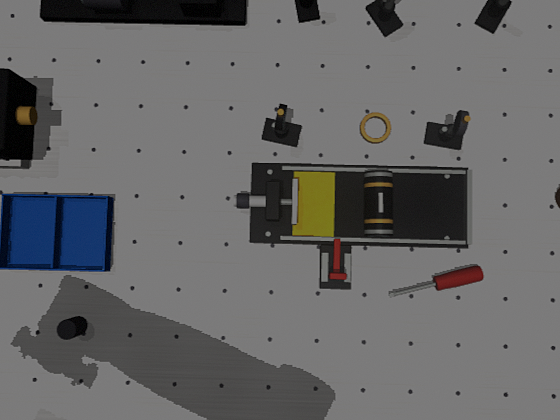

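View pics/side0.png

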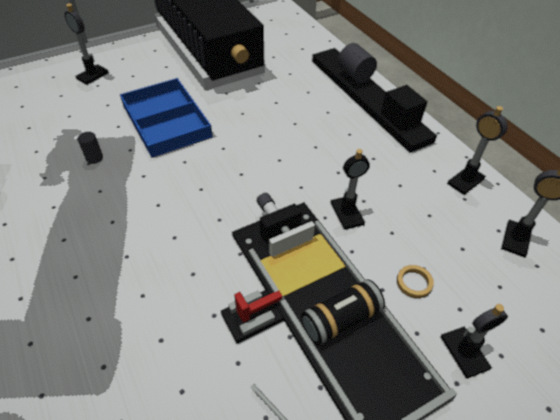

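Top view: trough runs right to left (world +y): tube at about (378,203), yellow band at (314,203), anvil at (295,205), block at (272,200), and the red keeper tab at (338,275) on the robot's side. The iris mount, collar and lens mount lie on the far side, the hex driver at (435,282).

```bash
cat > h.py <<'E'
import numpy as np,cv2
from rig import ctrl
def ray(c,uv,z):
    uv=np.atleast_2d(uv).astype(float);K=c["mtx"]
    d=np.c_[(uv[:,0]-K[0,2])/K[0,0],-(uv[:,1]-K[1,2])/K[1,1],-np.ones(len(uv))]@np.array(c["orientation"]).T
    o=np.array(c["xyz"]);return o+d*((z-o[2])/d[:,2])[:,None]
def cloud(c):
    v,u=np.mgrid[:420,:560];K=c["mtx"];Z=c["z_map"]
    p=np.stack([(u-K[0,2])/K[0,0]*Z,-(v-K[1,2])/K[1,1]*Z,-Z],-1)
    return p@np.array(c["orientation"]).T+np.array(c["xyz"])
E
cat > m.py <<'E'
from h import *
c=ctrl.camera("top");im=c["image"];hsv=cv2.cvtColor(im,cv2.COLOR_BGR2HSV);P=cloud(c)
Y=cv2.inRange(hsv,(22,120,60),(35,255,255))
n,l,st,_=cv2.connectedComponentsWithStats(Y);k=1+st[1:,4].argmax();print(st[k])
pts=np.argwhere(l==k)[:,::-1];W=ray(c,pts,.012)
r=cv2.minAreaRect(W[:,:2].astype(np.float32)*1000);print("yellow",r);print(cv2.boxPoints(r))
R=cv2.inRange(hsv,(0,130,60),(8,255,255));R[:,380:]=0
q=P[(R>0)];print("red z",np.percentile(q[:,2],[5,50,95]))
t=q[q[:,2]>.045];print("tab top",t.mean(0),t.min(0),t.max(0),len(t))
B=P[150:260,240:480]
m=(B[...,2]>.03)
n,l,st,_=cv2.connectedComponentsWithStats(m.astype(np.uint8))
for i in range(1,n):
    if st[i,4]>30:
        b=B[l==i];print(st[i],np.median(b,0).round(4),np.percentile(b,2,axis=0).round(4),np.percentile(b,98,axis=0).round(4))
print("floor",np.median(P[195:210,320:335],axis=(0,1)),"table",np.median(P[380:400,450:500],axis=(0,1)))
# plate top: corners
# white anvil pixels
A=P[180:235,285:305];w=(A[...,2]>.035);print("anvil",np.percentile(A[w],[2,50,98],axis=0).round(4))
E
python3 m.py
```

```text
[ 292  171   43   66 2436]
yellow ((544.8428955078125, 9.136629104614258), (104.6500015258789, 67.16657257080078), 0.32411903142929077)
[[492.32874   42.423378]
 [492.70874  -24.742117]
 [597.35706  -24.15012 ]
 [596.97705   43.015373]]
red z [0.02866326 0.03267898 0.060858  ]
tab top [ 0.43258871 -0.02626113  0.07416956] [ 0.42706344 -0.04029801  0.04583375] [0.46574851 0.05104523 0.88080661] 110
[ 124   20   30   67 1862] [ 0.5438 -0.0881  0.0538] [ 0.4951 -0.1106  0.0381] [ 0.593  -0.0697  0.0592]
[   0   29   58   46 1224] [0.5433 0.0733 0.0522] [0.5125 0.0363 0.0369] [0.5738 0.1229 0.0576]
[ 94  89   7  21 123] [ 0.4709 -0.0284  0.032 ] [ 0.4568 -0.0332  0.0301] [ 0.4879 -0.0236  0.0348]
floor [ 0.54745046 -0.01282603  0.01327611] table [ 0.25677763 -0.25227098  0.00078218]
anvil [[0.5094 0.0357 0.037 ]
 [0.5426 0.0403 0.0511]
 [0.5752 0.0537 0.055 ]]
```

```bash
cat > g.py <<'E'
# usage: g.py X Y Z : prints travel + delta_rot to reach TCP target with tool x=(0,-1,0), z=(1,0,0)
import sys,numpy as np
from scipy.spatial.transform import Rotation as T
from rig import ctrl
s=ctrl.sense();R=np.array(s["ee_rot"]);p=np.array(s["tcp_pos"]);t=np.array(list(map(float,sys.argv[1:4])))
G=np.array([[0,0,1],[-1,0,0],[0,-1,0.]])
print("t",s["time"],"p",p.round(4),"F",np.round(s["contact_force"],2),"open",round(s["opening"],4))
print("travel",(R.T@(t-p)).round(4),"rot",(T.from_matrix(R.T@G).as_rotvec()/.5).round(3))
E
python3 -m inch '[{"travel":[0.553,0,-0.389],"delta_rot":[0,0.98,0],"gripper":0.6},{"travel":[0.553,0,-0.389],"delta_rot":[0,0.98,0],"gripper":0.6},{"travel":[0.553,0,-0.389],"delta_rot":[0,0.98,0],"gripper":0.6},{"travel":[0.553,0,-0.389],"delta_rot":[0,0.98,0],"gripper":0.6},{"travel":[0.553,0,-0.389],"delta_rot":[0,0.98,0],"gripper":0.6},{"travel":[0.553,0,-0.389],"delta_rot":[0,0.98,0],"gripper":0.6},{"travel":[0.553,0,-0.389],"delta_rot":[0,0.98,0],"gripper":0.6},{"travel":[0.553,0,-0.389],"delta_rot":[0,0.98,0],"gripper":0.6}]'; python3 g.py .545 -.145 .25
```

```text
time: 0.82
tcp_pos: [0.3809, 0.1544, 0.3039]
ee_rot: [[0.585, 0.0, 0.811], [-0.811, 0.0, 0.585], [-0.0, -1.0, 0.0]]
contact_force: [0.7, 0.6, -0.9]
opening: 0.0514
t 0.8167 p [0.3809 0.1544 0.3039] F [ 0.75  0.58 -0.9 ] open 0.0514
travel [ 0.3389  0.0539 -0.0419] rot [-0.     1.249 -0.   ]
```

```bash
python3 -m inch '[{"travel":[0.339,0.02,-0.042],"delta_rot":[0,0.9,0],"gripper":0.6},{"travel":[0.339,0.02,-0.042],"delta_rot":[0,0.9,0],"gripper":0.6},{"travel":[0.339,0.02,-0.042],"delta_rot":[0,0.9,0],"gripper":0.6},{"travel":[0.339,0.02,-0.042],"delta_rot":[0,0.9,0],"gripper":0.6},{"travel":[0.339,0.02,-0.042],"delta_rot":[0,0.9,0],"gripper":0.6},{"travel":[0.339,0.02,-0.042],"delta_rot":[0,0.9,0],"gripper":0.6},{"travel":[0.339,0.02,-0.042],"delta_rot":[0,0.9,0],"gripper":0.6},{"travel":[0.339,0.02,-0.042],"delta_rot":[0,0.9,0],"gripper":0.6}]'; python3 g.py .545 -.145 .16
```

```text
time: 1.48
tcp_pos: [0.5407, -0.1377, 0.2839]
ee_rot: [[0.173, -0.001, 0.985], [-0.985, 0.0, 0.173], [-0.0, -1.0, -0.0]]
contact_force: [0.4, 1.4, 0.3]
opening: 0.0515
t 1.4833 p [ 0.5407 -0.1377  0.2839] F [0.43 1.38 0.29] open 0.0515
travel [0.008  0.1239 0.003 ] rot [ 0.001  0.347 -0.001]
```

```bash
python3 -m inch '[{"travel":[0.008,0.154,0.003],"delta_rot":[0,0.347,0],"gripper":0.6},{"travel":[0.008,0.154,0.003],"delta_rot":[0,0.347,0],"gripper":0.6},{"travel":[0.008,0.154,0.003],"delta_rot":[0,0.347,0],"gripper":0.6},{"travel":[0.008,0.154,0.003],"delta_rot":[0,0.347,0],"gripper":0.6},{"travel":[0.008,0.154,0.003],"delta_rot":[0,0.347,0],"gripper":0.6},{"travel":[0.008,0.154,0.003],"delta_rot":[0,0.347,0],"gripper":0.6}]'; python3 g.py .545 -.145 .1
python3 - <<'E'
from h import *
s=ctrl.camera("side");w=ctrl.camera("wrist")
cv2.imwrite("pics/a.png",cv2.resize(np.vstack([s["image"],w["image"]]),(440,600)) if 0 else cv2.resize(np.hstack([s["image"],w["image"]]),(800,300)))
P=cloud(w);m=(P[...,2]>.03)&(P[...,2]<.062)&(abs(P[...,0]-.545)<.06)&(P[...,1]>-.14)
print(np.percentile(P[m],[1,50,99],axis=0).round(4) if m.any() else 0)
E
```

```text
time: 1.98
tcp_pos: [0.5433, -0.1426, 0.1288]
ee_rot: [[0.0, -0.005, 1.0], [-1.0, 0.001, 0.0], [-0.001, -1.0, -0.005]]
contact_force: [0.1, 0.6, -0.0]
opening: 0.0511
t 1.9833 p [ 0.5433 -0.1426  0.1288] F [ 0.14  0.64 -0.03] open 0.0511
travel [0.0024 0.0287 0.0019] rot [ 0.01   0.001 -0.003]
[[ 0.494  -0.1087  0.0398]
 [ 0.5431 -0.0857  0.0551]
 [ 0.592  -0.067   0.0586]]
```

View pics/a.png

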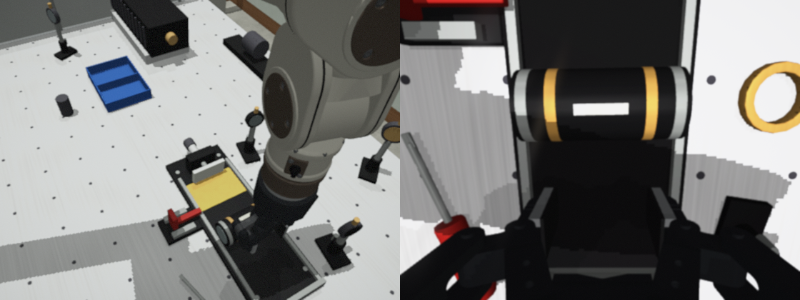

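```bash
python3 -m inch '[{"travel":[0.003,0.02,0.002],"delta_rot":[0.01,0,0],"gripper":0.6},{"travel":[0.003,0.032,0.002],"delta_rot":[0.01,0,0],"gripper":0.6},{"travel":[0.003,0.032,0.002],"delta_rot":[0.01,0,0],"gripper":0.6},{"travel":[0.003,0.032,0.002],"delta_rot":[0.01,0,0],"gripper":0.6}]'; 
python3 -m inch '[{"travel":[-0.003,0,0],"delta_rot":[0,0,0],"gripper":0.6},{"travel":[-0.006,0,0],"delta_rot":[0,0,0],"gripper":0.6},{"travel":[-0.009,0,0],"delta_rot":[0,0,0],"gripper":0.6},{"travel":[-0.012,0,0],"delta_rot":[0,0,0],"gripper":0.6},{"travel":[-0.015,0,0],"delta_rot":[0,0,0],"gripper":0.6},{"travel":[-0.018,0,0],"delta_rot":[0,0,0],"gripper":0.6},{"travel":[-0.021,0,0],"delta_rot":[0,0,0],"gripper":0.6},{"travel":[-0.024,0,0],"delta_rot":[0,0,0],"gripper":0.6}]'
python3 -m inch '[{"travel":[-0.003,0,0],"delta_rot":[0,0,0],"gripper":0.6},{"travel":[-0.006,0,0],"delta_rot":[0,0,0],"gripper":0.6},{"travel":[-0.009,0,0],"delta_rot":[0,0,0],"gripper":0.6},{"travel":[-0.012,0,0],"delta_rot":[0,0,0],"gripper":0.6},{"travel":[-0.015,0,0],"delta_rot":[0,0,0],"gripper":0.6},{"travel":[-0.018,0,0],"delta_rot":[0,0,0],"gripper":0.6},{"travel":[-0.021,0,0],"delta_rot":[0,0,0],"gripper":0.6},{"travel":[-0.024,0,0],"delta_rot":[0,0,0],"gripper":0.6}]'
python3 - <<'E'
from h import *
w=ctrl.camera("wrist");cv2.imwrite("pics/b.png",w["image"])
P=cloud(w);m=(P[...,2]>.03)&(P[...,2]<.062)&(abs(P[...,0]-.545)<.06)&(P[...,1]>-.11)
print(np.percentile(P[m],[1,50,99],axis=0).round(4))
E
```

```text
time: 2.42
tcp_pos: [0.5478, -0.146, 0.1006]
ee_rot: [[0.001, 0.008, 1.0], [-1.0, -0.001, 0.001], [0.001, -1.0, 0.008]]
contact_force: [-0.2, 0.3, 0.3]
opening: 0.0514
time: 3.08
tcp_pos: [0.5467, -0.1216, 0.0984]
ee_rot: [[0.001, 0.005, 1.0], [-1.0, -0.0, 0.001], [0.0, -1.0, 0.005]]
contact_force: [-0.1, -0.8, -0.4]
opening: 0.0513
time: 3.75
tcp_pos: [0.5467, -0.0976, 0.0984]
ee_rot: [[0.0, 0.005, 1.0], [-1.0, 0.0, 0.0], [-0.0, -1.0, 0.005]]
contact_force: [0.6, 0.2, 1.5]
opening: 0.0513
[[ 0.4932 -0.1026  0.0342]
 [ 0.5425 -0.0591  0.0547]
 [ 0.5916 -0.041   0.0596]]
```

View pics/b.png

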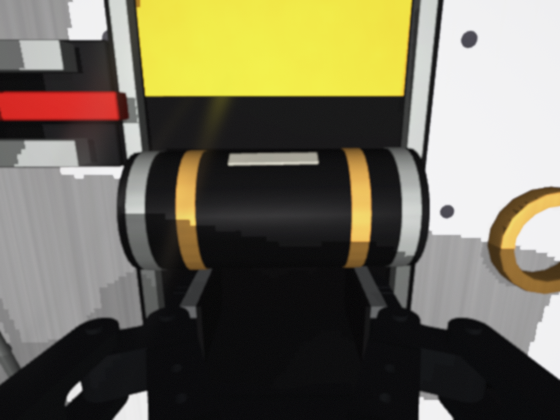

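Tube stays square and rolls ahead of the two fingers.

```bash

python3 -m inch '[{"travel":[-0.003,0,0],"delta_rot":[0,0,0],"gripper":0.6},{"travel":[-0.006,0,0],"delta_rot":[0,0,0],"gripper":0.6},{"travel":[-0.009,0,0],"delta_rot":[0,0,0],"gripper":0.6},{"travel":[-0.012,0,0],"delta_rot":[0,0,0],"gripper":0.6},{"travel":[-0.015,0,0],"delta_rot":[0,0,0],"gripper":0.6},{"travel":[-0.018,0,0],"delta_rot":[0,0,0],"gripper":0.6},{"travel":[-0.021,0,0],"delta_rot":[0,0,0],"gripper":0.6},{"travel":[-0.024,0,0],"delta_rot":[0,0,0],"gripper":0.6}]'
python3 -m inch '[{"travel":[-0.003,0,0],"delta_rot":[0,0,0],"gripper":0.6},{"travel":[-0.006,0,0],"delta_rot":[0,0,0],"gripper":0.6},{"travel":[-0.009,0,0],"delta_rot":[0,0,0],"gripper":0.6},{"travel":[-0.012,0,0],"delta_rot":[0,0,0],"gripper":0.6},{"travel":[-0.015,0,0],"delta_rot":[0,0,0],"gripper":0.6},{"travel":[-0.018,0,0],"delta_rot":[0,0,0],"gripper":0.6},{"travel":[-0.021,0,0],"delta_rot":[0,0,0],"gripper":0.6},{"travel":[-0.024,0,0],"delta_rot":[0,0,0],"gripper":0.6}]'
python3 -m inch '[{"travel":[-0.002,0,0],"delta_rot":[0,0,0],"gripper":0.6},{"travel":[-0.004,0,0],"delta_rot":[0,0,0],"gripper":0.6},{"travel":[-0.006,0,0],"delta_rot":[0,0,0],"gripper":0.6},{"travel":[-0.008,0,0],"delta_rot":[0,0,0],"gripper":0.6},{"travel":[-0.009,0,0],"delta_rot":[0,0,0],"gripper":0.6},{"travel":[-0.010,0,0],"delta_rot":[0,0,0],"gripper":0.6},{"travel":[-0.011,0,0],"delta_rot":[0,0,0],"gripper":0.6},{"travel":[-0.012,0,0],"delta_rot":[0,0,0],"gripper":0.6}]'
python3 - <<'E'
from h import *
w=ctrl.camera("wrist");cv2.imwrite("pics/c.png",w["image"])
P=cloud(w);m=(P[...,2]>.03)&(P[...,2]<.062)&(abs(P[...,0]-.545)<.02)
for a in np.arange(-.05,.07,.004):
    k=m&(abs(P[...,1]-a)<.002)
    if k.sum()>5: print(a.round(3),k.sum(),P[k][:,2].max().round(4))
E
```

```text
time: 4.47
tcp_pos: [0.5467, -0.0736, 0.0984]
ee_rot: [[0.001, 0.005, 1.0], [-1.0, -0.0, 0.001], [0.0, -1.0, 0.005]]
contact_force: [0.2, 0.1, -0.3]
opening: 0.0514
time: 5.13
tcp_pos: [0.5467, -0.0496, 0.0984]
ee_rot: [[0.001, 0.005, 1.0], [-1.0, -0.0, 0.001], [0.0, -1.0, 0.005]]
contact_force: [0.8, 0.3, 0.1]
opening: 0.0514
time: 5.8
tcp_pos: [0.5467, -0.0379, 0.0984]
ee_rot: [[0.0, 0.005, 1.0], [-1.0, -0.0, 0.0], [0.0, -1.0, 0.005]]
contact_force: [-0.5, -1.3, -0.4]
opening: 0.0516
-0.022 303 0.0506
-0.018 780 0.0545
-0.014 1017 0.0569
-0.01 1207 0.0584
-0.006 1373 0.0593
-0.002 1532 0.0593
0.002 1621 0.059
0.006 1695 0.0576
0.01 1739 0.0566
0.014 1746 0.0527
0.018 1270 0.0474
0.038 1161 0.0543
0.042 1867 0.0553
0.046 1007 0.0543
0.05 379 0.0424
0.054 395 0.0417
0.058 408 0.0419
0.062 424 0.0417
0.066 1098 0.0427
```

View pics/c.png

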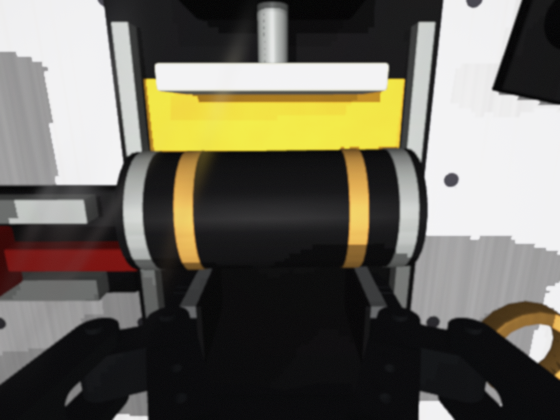

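Tube square, about 15 mm short of the anvil. I'll go slower now.

```bash

python3 -m inch '[{"travel":[-0.0013,0,0],"delta_rot":[0,0,0],"gripper":0.6},{"travel":[-0.0026,0,0],"delta_rot":[0,0,0],"gripper":0.6},{"travel":[-0.0039,0,0],"delta_rot":[0,0,0],"gripper":0.6},{"travel":[-0.0052,0,0],"delta_rot":[0,0,0],"gripper":0.6},{"travel":[-0.0065,0,0],"delta_rot":[0,0,0],"gripper":0.6},{"travel":[-0.0078,0,0],"delta_rot":[0,0,0],"gripper":0.6},{"travel":[-0.0090,0,0],"delta_rot":[0,0,0],"gripper":0.6},{"travel":[-0.010,0,0],"delta_rot":[0,0,0],"gripper":0.6}]'
python3 -m inch '[{"travel":[-0.0005,0,0],"delta_rot":[0,0,0],"gripper":0.6},{"travel":[-0.001,0,0],"delta_rot":[0,0,0],"gripper":0.6},{"travel":[-0.0015,0,0],"delta_rot":[0,0,0],"gripper":0.6},{"travel":[-0.002,0,0],"delta_rot":[0,0,0],"gripper":0.6}]'
python3 - <<'E'
from h import *
w=ctrl.camera("wrist");cv2.imwrite("pics/d.png",w["image"])
P=cloud(w);m=(P[...,2]>.03)&(P[...,2]<.062)&(abs(P[...,0]-.545)<.02)
a=P[m&(P[...,1]>.028)&(P[...,2]>.045)];print("anvil minY",np.percentile(a[:,1],[1,5]))
a=P[m&(P[...,1]<.033)&(P[...,2]>.052)];print("tube centre",(np.percentile(a[:,1],[2,98])),np.median(a[:,1]))
E
python3 g.py 0 0 0
```

```text
time: 6.52
tcp_pos: [0.5467, -0.0277, 0.0984]
ee_rot: [[0.001, 0.005, 1.0], [-1.0, 0.0, 0.001], [-0.0, -1.0, 0.005]]
contact_force: [0.5, -0.5, -0.5]
opening: 0.0509
time: 6.85
tcp_pos: [0.5467, -0.0259, 0.0984]
ee_rot: [[0.0, 0.005, 1.0], [-1.0, -0.0, 0.0], [0.0, -1.0, 0.005]]
contact_force: [-0.5, 0.2, -0.4]
opening: 0.051
anvil minY [0.02842921 0.03898408]
tube centre [-0.00498423  0.02252486] 0.010694229738332815
t 6.9 p [ 0.5467 -0.0258  0.0984] F [-0.18  0.39  0.48] open 0.0514
travel [-0.0261  0.0957 -0.5471] rot [-0.01   0.001 -0.   ]
```

```bash

cat > ok.py <<'E'
# exit 0 while no clear contact (average of force over last reading)
import sys;from rig import ctrl
s=ctrl.sense();f=s["contact_force"];print(s["time"],s["tcp_pos"][1].round(5),[round(float(x),2) for x in f]);sys.exit(0 if f[1]>-1.8 else 1)
E
python3 -m inch '[{"travel":[-0.0004,0,0],"delta_rot":[0,0,0],"gripper":0.6},{"travel":[-0.0008,0,0],"delta_rot":[0,0,0],"gripper":0.6}]' >/dev/null; python3 ok.py &&
python3 -m inch '[{"travel":[-0.0004,0,0],"delta_rot":[0,0,0],"gripper":0.6},{"travel":[-0.0008,0,0],"delta_rot":[0,0,0],"gripper":0.6}]' >/dev/null&& python3 ok.py &&
python3 -m inch '[{"travel":[-0.0003,0,0],"delta_rot":[0,0,0],"gripper":0.6},{"travel":[-0.0006,0,0],"delta_rot":[0,0,0],"gripper":0.6}]' >/dev/null&& python3 ok.py &&
python3 -m inch '[{"travel":[-0.0003,0,0],"delta_rot":[0,0,0],"gripper":0.6},{"travel":[-0.0006,0,0],"delta_rot":[0,0,0],"gripper":0.6}]' >/dev/null&& python3 ok.py &&
python3 -m inch '[{"travel":[-0.0003,0,0],"delta_rot":[0,0,0],"gripper":0.6},{"travel":[-0.0006,0,0],"delta_rot":[0,0,0],"gripper":0.6}]' >/dev/null&& python3 ok.py
```

```text
7.0667 -0.02514 [0.18, -0.29, 0.36]
7.2333 -0.0243 [-1.06, -0.68, 0.9]
7.4 -0.02371 [-0.28, -0.91, -0.91]
7.5667 -0.02308 [-0.04, -0.1, 0.77]
7.7333 -0.02248 [0.29, 0.0, 0.46]
```

```bash

python3 -m inch '[{"travel":[-0.0003,0,0],"delta_rot":[0,0,0],"gripper":0.6},{"travel":[-0.0005,0,0],"delta_rot":[0,0,0],"gripper":0.6}]' >/dev/null; python3 ok.py &&
python3 -m inch '[{"travel":[-0.0003,0,0],"delta_rot":[0,0,0],"gripper":0.6},{"travel":[-0.0005,0,0],"delta_rot":[0,0,0],"gripper":0.6}]' >/dev/null&& python3 ok.py &&
python3 -m inch '[{"travel":[-0.0003,0,0],"delta_rot":[0,0,0],"gripper":0.6},{"travel":[-0.0005,0,0],"delta_rot":[0,0,0],"gripper":0.6}]' >/dev/null&& python3 ok.py &&
python3 -m inch '[{"travel":[-0.0003,0,0],"delta_rot":[0,0,0],"gripper":0.6},{"travel":[-0.0005,0,0],"delta_rot":[0,0,0],"gripper":0.6}]' >/dev/null&& python3 ok.py &&
python3 -m inch '[{"travel":[-0.0003,0,0],"delta_rot":[0,0,0],"gripper":0.6},{"travel":[-0.0005,0,0],"delta_rot":[0,0,0],"gripper":0.6}]' >/dev/null&& python3 ok.py
```

```text
7.9 -0.02196 [0.44, -0.2, 0.39]
8.0667 -0.02147 [-0.06, -0.37, 0.31]
8.2333 -0.02097 [-0.51, -0.24, 0.68]
8.4 -0.02048 [-0.18, 0.26, 0.46]
8.5667 -0.01998 [-0.68, -0.42, 0.3]
```

```bash

python3 -m inch '[{"travel":[-0.0003,0,0],"delta_rot":[0,0,0],"gripper":0.6},{"travel":[-0.0005,0,0],"delta_rot":[0,0,0],"gripper":0.6}]' >/dev/null; python3 ok.py &&
python3 -m inch '[{"travel":[-0.0003,0,0],"delta_rot":[0,0,0],"gripper":0.6},{"travel":[-0.0005,0,0],"delta_rot":[0,0,0],"gripper":0.6}]' >/dev/null&& python3 ok.py &&
python3 -m inch '[{"travel":[-0.0003,0,0],"delta_rot":[0,0,0],"gripper":0.6},{"travel":[-0.0005,0,0],"delta_rot":[0,0,0],"gripper":0.6}]' >/dev/null&& python3 ok.py &&
python3 -m inch '[{"travel":[-0.0003,0,0],"delta_rot":[0,0,0],"gripper":0.6},{"travel":[-0.0005,0,0],"delta_rot":[0,0,0],"gripper":0.6}]' >/dev/null&& python3 ok.py
python3 - <<'E'
from h import *
w=ctrl.camera("wrist");cv2.imwrite("pics/e.png",w["image"])
E
```

```text
8.7333 -0.01948 [-1.25, 0.53, -0.73]
8.9 -0.01898 [-0.06, 0.57, 0.17]
9.0667 -0.01849 [0.61, -0.08, 0.46]
9.2333 -0.01819 [-0.22, -0.74, 1.65]
```

View pics/e.png

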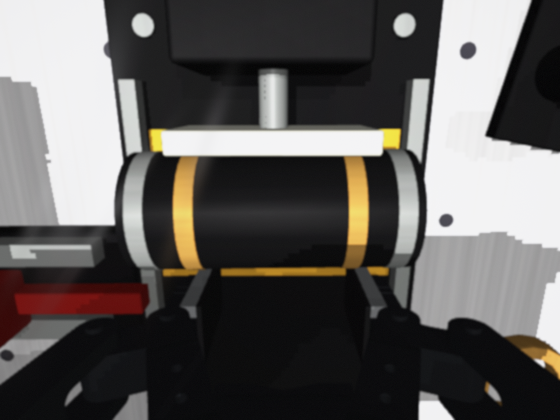

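The tube is at or nearly at the anvil (image row about 152), and the last step lagged by 0.2 mm, so contact is starting.

```bash

python3 -m inch '[{"travel":[0,0,0],"delta_rot":[0,0,0],"gripper":0.6}]' >/dev/null; python3 ok.py && 
python3 -m inch '[{"travel":[-0.0002,0,0],"delta_rot":[0,0,0],"gripper":0.6}]' >/dev/null; python3 ok.py && 
python3 -m inch '[{"travel":[-0.0002,0,0],"delta_rot":[0,0,0],"gripper":0.6}]' >/dev/null; python3 ok.py
```

```text
9.3667 -0.01817 [-0.18, -1.58, 0.85]
9.45 -0.018 [-0.66, -1.76, 0.46]
9.5333 -0.01776 [-0.35, -0.85, 1.38]
```

```bash

python3 -m inch '[{"travel":[-0.0002,0,0],"delta_rot":[0,0,0],"gripper":0.6},{"travel":[-0.0003,0,0],"delta_rot":[0,0,0],"gripper":0.6}]' >/dev/null; python3 ok.py && 
python3 -m inch '[{"travel":[-0.0002,0,0],"delta_rot":[0,0,0],"gripper":0.6},{"travel":[-0.0003,0,0],"delta_rot":[0,0,0],"gripper":0.6}]' >/dev/null; python3 ok.py && 
python3 -m inch '[{"travel":[-0.0002,0,0],"delta_rot":[0,0,0],"gripper":0.6},{"travel":[-0.0003,0,0],"delta_rot":[0,0,0],"gripper":0.6}]' >/dev/null; python3 ok.py
```

```text
9.7 -0.01769 [-1.72, -2.3, 1.02]
9.7 -0.01769 [-1.72, -2.3, 1.02]
9.7 -0.01769 [-1.72, -2.3, 1.02]
```

```bash

python3 -m inch '[{"travel":[-0.0003,0,0],"delta_rot":[0,0,0],"gripper":0.6}]' >/dev/null; python3 ok.py; 
python3 -m inch '[{"travel":[0,0,0],"delta_rot":[0,0,0],"gripper":0.6}]' >/dev/null; python3 ok.py
python3 -m inch '[{"travel":[0,0,0],"delta_rot":[0,0,0],"gripper":0.6}]' >/dev/null; python3 ok.py
```

```text
9.7833 -0.0176 [-0.59, -5.33, 0.62]
9.8667 -0.01761 [-0.52, -4.28, 1.55]
9.95 -0.0176 [-2.01, -5.46, 1.96]
```

```bash

python3 -m inch '[{"travel":[0,0,0],"delta_rot":[0,0,0],"gripper":0.6},{"travel":[0,0,0],"delta_rot":[0,0,0],"gripper":0.6},{"travel":[0,0,0],"delta_rot":[0,0,0],"gripper":0.6}]' >/dev/null; python3 ok.py; 
python3 -m inch '[{"travel":[-0.0001,0,0],"delta_rot":[0,0,0],"gripper":0.6},{"travel":[-0.0001,0,0],"delta_rot":[0,0,0],"gripper":0.6},{"travel":[-0.0001,0,0],"delta_rot":[0,0,0],"gripper":0.6},{"travel":[-0.0001,0,0],"delta_rot":[0,0,0],"gripper":0.6}]' >/dev/null; python3 ok.py
python3 -m inch '[{"travel":[0,0,0],"delta_rot":[0,0,0],"gripper":0.6}]' >/dev/null; python3 ok.py
```

```text
10.2 -0.01757 [-0.99, -4.12, 1.41]
10.5333 -0.0176 [-1.3, -5.04, 1.46]
10.6167 -0.01757 [-0.92, -5.83, 1.36]
```

About 5 N has been held for over 0.7 s. Now I'll ease back and look.

```bash

python3 -m inch '[{"travel":[0.0005,0,0],"delta_rot":[0,0,0],"gripper":0.6},{"travel":[0.001,0,0],"delta_rot":[0,0,0],"gripper":0.6},{"travel":[0.002,0,0],"delta_rot":[0,0,0],"gripper":0.6},{"travel":[0.004,0,0],"delta_rot":[0,0,0],"gripper":0.6},{"travel":[0.01,0,0],"delta_rot":[0,0,0],"gripper":0.6},{"travel":[0.02,0,0],"delta_rot":[0,0,0],"gripper":0.6},{"travel":[0.03,0,0],"delta_rot":[0,0,0],"gripper":0.6}]' 
python3 -m inch '[{"travel":[0,-0.03,0],"delta_rot":[0,0,0],"gripper":0.6},{"travel":[0,-0.06,0],"delta_rot":[0,0,0],"gripper":0.6},{"travel":[0,-0.08,0],"delta_rot":[0,0,0],"gripper":0},{"travel":[0,-0.08,0],"delta_rot":[0,0,0],"gripper":0}]'
python3 - <<'E'
from h import *
w=ctrl.camera("wrist");cv2.imwrite("pics/f.png",w["image"])
P=cloud(w);hsv=cv2.cvtColor(w["image"],cv2.COLOR_BGR2HSV)
R=(cv2.inRange(hsv,(0,130,40),(8,255,255))>0)&(P[...,1]>-.05)&(P[...,1]<.02)&(P[...,2]>.045)&(P[...,2]<.07)
if R.any(): print("tab",np.percentile(P[R],[2,50,98],axis=0).round(4),R.sum())
E
python3 g.py .385 -.0285 .18
```

```text
time: 11.2
tcp_pos: [0.5468, -0.0474, 0.0984]
ee_rot: [[0.001, 0.005, 1.0], [-1.0, 0.0, 0.001], [-0.0, -1.0, 0.005]]
contact_force: [0.4, -0.2, 0.4]
opening: 0.0512
time: 11.53
tcp_pos: [0.5491, -0.0483, 0.1834]
ee_rot: [[-0.001, 0.014, 1.0], [-1.0, -0.001, -0.001], [0.001, -1.0, 0.014]]
contact_force: [0.5, 0.0, 0.2]
opening: 0.0278
tab [[ 0.4266 -0.037   0.0468]
 [ 0.4312 -0.0252  0.0603]
 [ 0.4349 -0.0135  0.0617]] 783
t 11.5833 p [ 0.5481 -0.048   0.1812] F [-0.71 -0.46  0.25] open 0.0201
travel [-0.0194 -0.0006 -0.1631] rot [-0.023 -0.001  0.001]
```

View pics/f.png

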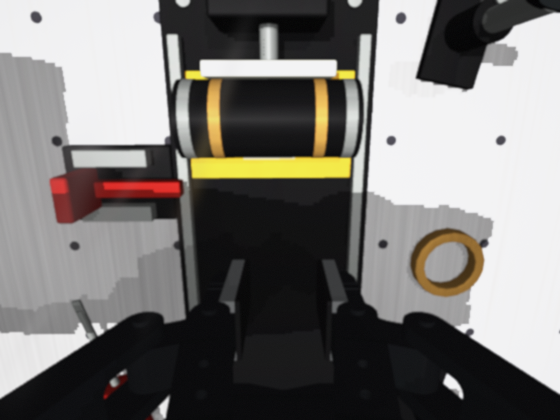

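The tube rests square against the anvil (left end at about (182,118), right end at (353,118)), and the red tab is at (62,200), which puts it near Y=-0.026. Next I'll move over to the outside of the tab.

```bash

python3 -m inch '[{"travel":[-0.022,0,-0.163],"delta_rot":[-0.02,0,0],"gripper":0},{"travel":[-0.022,0,-0.163],"delta_rot":[-0.02,0,0],"gripper":0},{"travel":[-0.022,0,-0.163],"delta_rot":[-0.02,0,0],"gripper":0},{"travel":[-0.022,0,-0.163],"delta_rot":[-0.02,0,0],"gripper":0},{"travel":[-0.022,0,-0.163],"delta_rot":[-0.02,0,0],"gripper":0},{"travel":[-0.022,0,-0.163],"delta_rot":[-0.02,0,0],"gripper":0}]' 
python3 g.py .385 -.026 .109
```

```text
time: 12.08
tcp_pos: [0.3795, -0.025, 0.1761]
ee_rot: [[0.0, -0.01, 1.0], [-1.0, 0.0, 0.0], [-0.0, -1.0, -0.01]]
contact_force: [1.1, 0.1, 0.8]
opening: -0.0001
t 12.0833 p [ 0.3795 -0.025   0.1761] F [1.05 0.07 0.76] open -0.0001
travel [0.001  0.0671 0.0061] rot [ 0.019  0.001 -0.001]
```

```bash

python3 -m inch '[{"travel":[0.001,0.035,0.004],"delta_rot":[0.019,0,0],"gripper":0},{"travel":[0.001,0.067,0.004],"delta_rot":[0.019,0,0],"gripper":0},{"travel":[0.001,0.067,0.004],"delta_rot":[0.019,0,0],"gripper":0},{"travel":[0.001,0.067,0.004],"delta_rot":[0.019,0,0],"gripper":0}]'
python3 -m inch '[{"travel":[0,0,0.004],"delta_rot":[0,0,0],"gripper":0},{"travel":[0,0,0.008],"delta_rot":[0,0,0],"gripper":0},{"travel":[0,0,0.012],"delta_rot":[0,0,0],"gripper":0},{"travel":[0,0,0.016],"delta_rot":[0,0,0],"gripper":0},{"travel":[0,0,0.02],"delta_rot":[0,0,0],"gripper":0},{"travel":[0,0,0.024],"delta_rot":[0,0,0],"gripper":0},{"travel":[0,0,0.028],"delta_rot":[0,0,0],"gripper":0},{"travel":[0,0,0.032],"delta_rot":[0,0,0],"gripper":0}]'
python3 - <<'E'
from h import *
w=ctrl.camera("wrist");s=ctrl.camera("side");cv2.imwrite("pics/g.png",cv2.resize(np.hstack([s["image"],w["image"]]),(800,300)))
E
```

```text
time: 12.42
tcp_pos: [0.3865, -0.0262, 0.1094]
ee_rot: [[0.0, 0.0, 1.0], [-1.0, 0.0, 0.0], [-0.0, -1.0, 0.0]]
contact_force: [0.3, -0.3, 0.4]
opening: -0.0002
time: 13.08
tcp_pos: [0.4185, -0.0259, 0.1107]
ee_rot: [[0.001, 0.003, 1.0], [-1.0, 0.0, 0.001], [-0.0, -1.0, 0.003]]
contact_force: [-3.3, -0.7, 2.1]
opening: 0.0002
```

View pics/g.png

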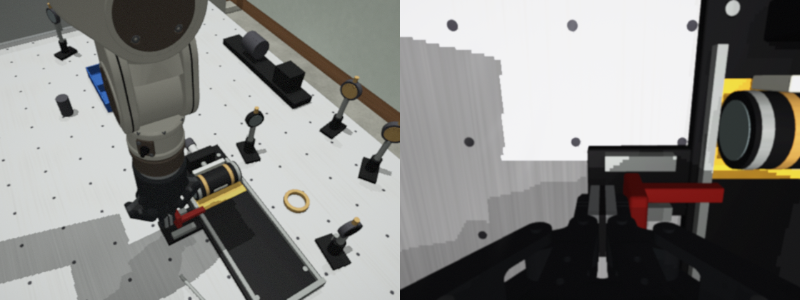

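The fingers are on the tab and the keeper is sliding at about 3 N. Continuing.

```bash

python3 -m inch '[{"travel":[0,0,0.004],"delta_rot":[0,0,0],"gripper":0},{"travel":[0,0,0.008],"delta_rot":[0,0,0],"gripper":0},{"travel":[0,0,0.012],"delta_rot":[0,0,0],"gripper":0},{"travel":[0,0,0.016],"delta_rot":[0,0,0],"gripper":0},{"travel":[0,0,0.02],"delta_rot":[0,0,0],"gripper":0},{"travel":[0,0,0.024],"delta_rot":[0,0,0],"gripper":0},{"travel":[0,0,0.028],"delta_rot":[0,0,0],"gripper":0}]' | grep -E "tcp|force"
python3 -m inch '[{"travel":[0,0,0.001],"delta_rot":[0,0,0],"gripper":0},{"travel":[0,0,0.002],"delta_rot":[0,0,0],"gripper":0},{"travel":[0,0,0.003],"delta_rot":[0,0,0],"gripper":0},{"travel":[0,0,0.004],"delta_rot":[0,0,0],"gripper":0}]'| grep -E "tcp|force"
python3 - <<'E'
from h import *
w=ctrl.camera("wrist");s=ctrl.camera("side");cv2.imwrite("pics/h.png",cv2.resize(np.hstack([s["image"],w["image"]]),(800,300)))
E
```

```text
tcp_pos: [0.447, -0.0259, 0.1106]
contact_force: [-2.4, 1.1, -1.1]
tcp_pos: [0.4508, -0.0259, 0.1108]
contact_force: [-2.3, -0.0, -1.1]
```

View pics/h.png

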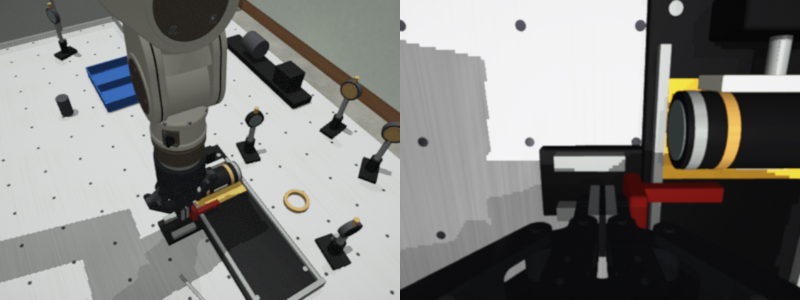

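Keeper tongue is passing behind the tube over the fence. Now I'll push on gently to the end stop.

```bash
cat > kx.py <<'E'
import sys;from rig import ctrl
s=ctrl.sense();f=s["contact_force"];print(s["time"],s["tcp_pos"].round(4),[round(float(x),2) for x in f]);sys.exit(0 if f[0]>-7 else 1)
E
python3 -m inch '[{"travel":[0,0,0.001],"delta_rot":[0,0,0],"gripper":0},{"travel":[0,0,0.002],"delta_rot":[0,0,0],"gripper":0}]'>/dev/null; python3 kx.py &&
python3 -m inch '[{"travel":[0,0,0.001],"delta_rot":[0,0,0],"gripper":0},{"travel":[0,0,0.002],"delta_rot":[0,0,0],"gripper":0}]'>/dev/null && python3 kx.py &&
python3 -m inch '[{"travel":[0,0,0.001],"delta_rot":[0,0,0],"gripper":0},{"travel":[0,0,0.002],"delta_rot":[0,0,0],"gripper":0}]'>/dev/null && python3 kx.py &&
python3 -m inch '[{"travel":[0,0,0.001],"delta_rot":[0,0,0],"gripper":0},{"travel":[0,0,0.002],"delta_rot":[0,0,0],"gripper":0}]'>/dev/null && python3 kx.py
```

```text
14.3667 [ 0.4529 -0.026   0.1109] [-1.95, -0.11, -1.1]
14.5333 [ 0.454  -0.0259  0.1108] [-6.96, 0.27, 5.12]
14.7 [ 0.4542 -0.0259  0.1108] [-10.96, 0.21, 9.73]
```

The stop is reached at X=0.454, where motion stalls and the force rises. Backing off, lifting and checking.

```bash

python3 -m inch '[{"travel":[0,0,0],"delta_rot":[0,0,0],"gripper":0},{"travel":[0,0,-0.004],"delta_rot":[0,0,0],"gripper":0},{"travel":[0,0,-0.015],"delta_rot":[0,0,0],"gripper":0},{"travel":[0,0,-0.035],"delta_rot":[0,0,0],"gripper":0},{"travel":[0,-0.03,-0.06],"delta_rot":[0,0,0],"gripper":0},{"travel":[0,-0.06,-0.08],"delta_rot":[0,0,0],"gripper":0},{"travel":[0,-0.1,-0.1],"delta_rot":[0,0,0],"gripper":0},{"travel":[0,-0.12,-0.1],"delta_rot":[0,0,0],"gripper":0}]'
python3 -m inch '[{"travel":[0.04,-0.02,-0.0],"delta_rot":[0,0,0],"gripper":0},{"travel":[0.08,-0.02,0],"delta_rot":[0,0,0],"gripper":0},{"travel":[0.12,-0.02,0],"delta_rot":[0,0,0],"gripper":0},{"travel":[0.16,-0.02,0],"delta_rot":[0,0,0],"gripper":0},{"travel":[0.16,-0.02,0],"delta_rot":[0,0,0],"gripper":0},{"travel":[0.16,-0.02,0],"delta_rot":[0,0,0],"gripper":0}]'
python3 - <<'E'
from h import *
c=ctrl.camera("top");im=c["image"];P=cloud(c);hsv=cv2.cvtColor(im,cv2.COLOR_BGR2HSV)
cv2.imwrite("pics/i.png",cv2.resize(im[100:310,220:500],(800,600),interpolation=cv2.INTER_CUBIC))
R=(cv2.inRange(hsv,(0,130,60),(8,255,255))>0)&(P[...,2]>.045)&(P[...,2]<.07)&(P[...,1]>-.06)
print("tab",np.median(P[R],0),R.sum())
A=P[180:235,285:305];w=(A[...,2]>.035);print("anvil+tube",np.percentile(A[w],[2,50,98],axis=0).round(4))
m=(P[...,2]>.045)&(abs(P[...,0]-.545)<.03)&(P[...,1]<.033)&(P[...,1]>-.03);print("tube Y",np.percentile(P[m][:,1],[1,50,99]))
m=(P[...,2]>.047)&(abs(P[...,0]-.545)<.03)&(P[...,1]>.036)&(P[...,1]<.055);print("anvil Y",np.percentile(P[m][:,1],[1,50,99]))
E
```

```text
time: 15.37
tcp_pos: [0.3549, -0.026, 0.2334]
ee_rot: [[0.0, 0.008, 1.0], [-1.0, -0.0, 0.0], [0.0, -1.0, 0.008]]
contact_force: [0.7, 0.4, -0.3]
opening: 0.0001
time: 15.87
tcp_pos: [0.3571, -0.1884, 0.2511]
ee_rot: [[-0.005, 0.008, 1.0], [-1.0, -0.001, -0.005], [0.001, -1.0, 0.008]]
contact_force: [-0.3, 1.2, -0.7]
opening: -0.0
tab [ 0.47352922 -0.02734925  0.05961426] 110
anvil+tube [[0.4952 0.0247 0.0378]
 [0.5396 0.0337 0.0506]
 [0.5759 0.0515 0.055 ]]
tube Y [-0.00567662  0.01385827  0.03236547]
anvil Y [0.03605469 0.0396379  0.04329466]
```

View pics/i.png

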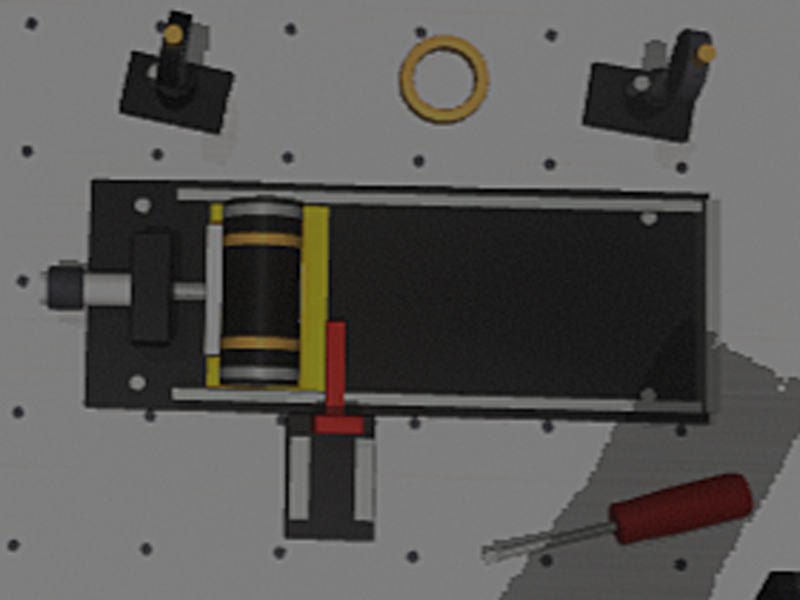

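Tube against the anvil at (213–300, 290) in the crop, keeper fully across, and everything else where it was. Handing in.

```bash
python3 -c "
from rig import ctrl
print(ctrl.close_job())"
```

```text
the job is handed in; nothing more can be done
None
```

I handed the job in at about 16 s of the 59 s allowed. The tube lies against the anvil and the keeper is fully across behind it. `close_job()` gives no verdict, so this rests on my own checks.

- **Tube:** I rolled it with two part-open fingertips, without gripping or lifting it. It then bore on the anvil for about 0.8 s at 4 to 6 N, read at the wrist because the force on the anvil itself is not reported.
- **Keeper:** I pushed the tab with the shut fingers until it stalled at its end stop, where the force rose to about 11 N. I then backed the arm off, clear of everything.
- **Last look from the top camera:**
  - The tab is at cradle y of about 71 mm, which is its fully-across position.
  - The tube is square, with its axis about 22 mm from the anvil face, so it is touching to within the 2 mm calibration.
  - The anvil is unmoved to within about 0.5 mm.
  - The mounts, collar and driver near the cradle look unmoved. The spare tube, tray and jar were outside that last picture, and the arm never went near them.

One small disagreement: contact came about 1 mm farther on than the first camera estimate, which is within the calibration error.

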